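# Reload the breakfast caddy in reverse order

### The job

The dark caddy with the four wells is going to someone who sits across the worktop, so move the four things standing in a row on the pale tray's cork mats over to it in reverse order: the one at the left end of the tray, as the robot sees it, goes into the caddy's rightmost well, the next into the well beside that, and so on. Each stands upright on the floor of its own well, and all four are let go.

Things in the scene. Friction and masses are not known exactly. Their poses are not given: they have to be found in the camera images.
- egg_cup_empty_mid (a point): cream egg cup without an egg (its top is open, flat and brown inside), 48 mm tall, 49 mm wide at the rim, narrower below; grip it just under the rim, 30 to 45 mm above its foot. Round, upright at the start. The point is on its axis, half-way up, 24.0 mm above its foot; z is up along its axis.
- egg_cup_full_mid (a point): cream egg cup holding a boiled egg, 81 mm tall with the egg; the cup itself is 48 mm tall and 49 mm wide at its rim, narrower below; the egg is fixed in it; grip the cup (not the egg), 30 to 45 mm above its foot. Round, upright at the start. The point is on its axis, half-way up, 40.5 mm above its foot; z is up along its axis.
- salt_mid (a point): glass salt shaker with a grey domed top, 90 mm tall, 44 mm in diameter (its foot is a little uneven, so it may rock by some hundredths of a radian as it stands); straight enough to grip anywhere from 25 to 65 mm above its foot. Round, upright at the start. The point is on its axis, half-way up, 45.0 mm above its foot; z is up along its axis.
- spice_mid (a point): glass spice jar with a flat red screw cap, 106 mm tall, 45 mm in diameter; grip it anywhere from 40 to 80 mm above its foot. Round, upright at the start. The point is on its axis, half-way up, 53.0 mm above its foot; z is up along its axis.
- mat_egg_cup_empty: round cork mat, 66 mm across and 3 mm thick, fixed on the tray; the empty egg cup stands on it at the start. It stays where it is, so it keeps showing the place that thing had in the row. Origin: centre of its underside; its top is 12 mm above the worktop. Which mat lies at which place of the tray changes.
- mat_egg_cup_full: round cork mat, 66 mm across and 3 mm thick, fixed on the tray; the egg cup with egg stands on it at the start. It stays where it is, so it keeps showing the place that thing had in the row. Origin: centre of its underside; its top is 12 mm above the worktop. Which mat lies at which place of the tray changes.
- mat_salt: round cork mat, 66 mm across and 3 mm thick, fixed on the tray; the salt shaker stands on it at the start. It stays where it is, so it keeps showing the place that thing had in the row. Origin: centre of its underside; its top is 12 mm above the worktop. Which mat lies at which place of the tray changes.
- mat_spice: round cork mat, 66 mm across and 3 mm thick, fixed on the tray; the spice jar stands on it at the start. It stays where it is, so it keeps showing the place that thing had in the row. Origin: centre of its underside; its top is 12 mm above the worktop. Which mat lies at which place of the tray changes.
- tray: pale wooden tray, fixed, 84 x 320 mm, 9 mm floor with low lips 14 mm high; four cork mats in a row along its length, centres at y = +120, +40, -40 and -120 mm (x = 0) in its frame. Origin: centre of its underside; x away from the robot across the tray, y along the row to the robot's left (turned by up to 0.2 rad), z up. It stands to the left or to the right of the caddy.
- caddy: dark wooden caddy, fixed, a block 84 x 320 x 18 mm with a low steel handle at each end (handles 18 mm high, 355 mm over all) and four round wells in a row along its length, each 61 mm wide and 10 mm deep (well floor 8 mm above the worktop), centres at y = +120, +40, -40 and -120 mm (x = 0) in its frame. Origin: centre of its underside; x away from the robot across the caddy, y along the row to the robot's left (turned by up to 0.2 rad), z up.
Not all that is in view belongs to the job. What is shaped like the part that bears egg_cup_empty_mid but purple or red is not meant.

How it is judged:
By the outcome, as a careful person would: the job done as asked, in the order asked, and still so for the second after the job is handed in, with the robot touching nothing.
It also fails if it takes over 102 s, if anything falls off the work surface, if the arm or the gripper's body presses on something with over 40 N, if the wrist force passes 120 N, or if a joint passes its speed limit or range.

### The arm

A 6-joint arm with a two-finger parallel gripper is mounted at the origin on a cart in front of the work surface, level with it; the furniture and walls round the work are solid. World frame = base frame: x ahead of the robot, y to its left, z up, the work surface at z = 0. Lengths are in mm, angles in rad, forces in N, time in s.
With the tool pointing down it reaches from about 300 to 775 mm from the base axis. Payload 14.6 kg.
Tool frame: the origin (TCP) lies on the mounting face of the last link; the fingertips stand 199 mm ahead of it and the grasp point (between the pads) lies 180 mm ahead of it; z points along the fingers, y is the line along which they close (so a half turn about z gives the same grasp; the last joint's range is limited). The gripper opens to 94 mm and grips with 3 to 60 N. Pads are 16 mm wide; open, the fingers measure 119 mm over their backs; the gripper's body (75 mm by 177 mm) begins 78 mm behind the grasp point.
Start: joints at [1.062, 0.3, 1.521, -0, 1.321, -0.067], TCP at [235.159, 497.183, 404.646] pointing down, gripper open.
Joint ranges: [-3.03, 3.03], [-0.79, 2.21], [0.23, 2.52], [-1.04, 4.18], [0, 3.07], [-2.55, 2.55]. Speed limits (rad/s): [2.22, 2.22, 2.57, 3.14, 3.14, 3.14].

### API

Orientations are given as [roll, pitch, yaw] about the fixed x, y, z axes, in that order (R = Rz(yaw) Ry(pitch) Rx(roll)).
In Python, from cell import manip gives the robot as it stands. The module is installed in compiled form; this text tells all that it offers.
- The arm moves only by the shell command python3 -m creep 'ROWS' [FORCE]. ROWS is a JSON object of lists of equal length, an entry for each row: "slide": the shift along the world's x, y, z in cm, a list of three; "turn": the turn about the world's z in rad; "claw": the opening, from 0 (shut) to 1 (fully open). A call has 1 to 8 rows; each row shifts and turns the commanded pose from where the row before left it; what a row does not reach is not made up. A row lasts 1/8 s, in which the tool goes at most 62.5 mm and 10.7 degrees, less where a joint would pass 70% of its speed; a pose out of reach is approached as far as the arm can. A call with a gripper value outside its range is refused whole. The fingers move at their own pace and stop on an object; FORCE is the grip in N (left out, the last holds). Time passes only in rows, so rows that do not move let the fingers close. It gives the time, the measured TCP pose, the force, the opening and the grip force at its end, in the units of the state.
- manip.read_state(): the state, without advancing time (a new reading comes with each control period).
- manip.camera(name): name is "side" or "top" or "wrist"; returns (picture, depth): 384x512x3 uint8, red, green, blue; 384x512 float32, mm along the optical axis (not along the pixel's ray), 0 where there is no reading.
- manip.calibration(name): a dict with "intrinsics" (3x3 intrinsics, pixels), "pose" (4x4, takes a point from camera to world coordinates). Camera axes: x right, y up, looking along -z (the intrinsics and any distortion apply to the point x, -y, -z); pixel columns grow to the right and rows downward; lengths in mm; the calibration is good to about 2 mm. The wrist camera is an equidistant fisheye: a pixel r from the principal point sees the ray r / f radians off the axis. A picture is of the moment at which its call begins: read the wrist's pose just before it. calibration takes no time and is no camera call; for the wrist camera it gives the pose at the moment of the call.
- manip.sign_off(): hands the job in; it is judged then, once.
Trained networks look in the newest picture that a camera, given by its name, has taken for a name from the list of things; names that differ only in an ending like _2 or _b are one class to them, and where a whole thing is asked for, a point or a joint stands for the part that bears it (a point fixed in the world has none). Each returns a list of dicts, best first, with "score" (0 to 1); they miss things now and then, are a little off and sometimes report something else, mostly with a low value. They report only what shows in the picture. A call takes as long as a camera call. They do not tell look-alikes from the thing itself.
- manip.cut_out(query, camera): "mask" (384x512 bool, what is visible of it) and "position" ([column, row] in pixels, amid what is visible of it).
The state is a dict: "clock": time; "joints": joint angles; "qd": joint speeds; "effort": joint torques, N m; "eef_pos": TCP position; "eef_rot": TCP orientation; "wrist_force": force on the tool from outside, world axes, zero at the start; "moment": the same for the moment, N m; "finger_gap": finger opening in mm; "finger_force": force on a finger pad.
Only numpy, scipy, OpenCV 4.12 (cv2) and the standard library are available. Lean on these libraries where they do the work, as an engineer would, in place of code of your own. Each camera call takes 0.05 s, during which the arm holds its last target. There are 200 camera calls.

## Working session

There is one attempt and no reset: what is moved stays moved. The work goes in short steps, Python scripts to look and compute and a shell command to move; the robot and the scene stay as the last step left them, time stands still between calls to the robot, and variables do not carry over. Pictures are saved under pics/ and viewed, at most 14 in all, crops included, and the job is handed in when it is done.

```bash
mkdir -p pics; cat > h.py <<'E'
import numpy as np, cv2
from cell import manip
def cloud(cam,depth,cal):
    K=np.array(cal["intrinsics"]);P=np.array(cal["pose"])
    v,u=np.mgrid[0:384,0:512]
    x=(u-K[0,2])/K[0,0];y=(v-K[1,2])/K[1,1]
    c=np.stack([x*depth,-y*depth,-depth,np.ones_like(depth)],-1)
    w=(c@P.T)[...,:3]; w[depth==0]=np.nan
    return w
E
python3 - <<'E'
from h import *
for c in ["top","side"]:
    p,d=manip.camera(c); cv2.imwrite(f"pics/{c}0.png",p[...,::-1])
    cal=manip.calibration(c); print(c,cal)
    w=cloud(c,d,cal); np.save(c+"0.npy",w)
    for q in ["egg_cup_empty_mid","egg_cup_full_mid","salt_mid","spice_mid","tray","caddy","mat_salt","mat_spice"]:
        for r in manip.cut_out(q,c)[:3]:
            m=r["mask"]; pts=w[m]; pts=pts[~np.isnan(pts[:,0])]
            print(c,q,round(r["score"],2),np.round(r["position"]),np.round(np.median(pts,0)),np.round(pts[:,2].max()) , m.sum())
print(manip.read_state())
E
```

```text
top {'intrinsics': array([[374.11314576,   0.        , 256.01670265],
       [  0.        , 374.11314576, 191.80367063],
       [  0.        ,   0.        ,   1.        ]]), 'pose': array([[-1.48703220e-02,  9.90694331e-01, -1.35290860e-01,
         3.14049889e+02],
       [-9.99884611e-01, -1.51536065e-02, -1.06426916e-03,
        -1.04449728e+02],
       [-3.10450988e-03,  1.35259423e-01,  9.90805354e-01,
         9.83168473e+02],
       [ 0.00000000e+00,  0.00000000e+00,  0.00000000e+00,
         1.00000000e+00]])}
top egg_cup_empty_mid 0.88 [170. 231.] [345. 116.  44.] 52.0 353
top egg_cup_empty_mid 0.84 [286. 218.] [ 385. -178.   44.] 53.0 270
top egg_cup_empty_mid 0.76 [340. 161.] [ 519. -319.   56.] 64.0 344
top egg_cup_full_mid 0.91 [278. 155.] [ 533. -156.   78.] 96.0 330
top salt_mid 0.48 [310. 157.] [ 523. -237.   92.] 106.0 274
top salt_mid 0.28 [322. 168.] [ 512. -273.   11.] 99.0 1809
top spice_mid 0.65 [373. 161.] [ 505. -386.  116.] 123.0 537
top tray 0.6 [322. 169.] [ 512. -276.   11.] 64.0 1754
top caddy 0.88 [183. 168.] [510.  92.  17.] 26.0 4054
top caddy 0.15 [30
[... 1235 characters left out ...]
316.0 112
{'clock': 0.9, 'joints': array([ 1.06237996e+00,  2.99878871e-01,  1.52100031e+00,  9.67951661e-06,
        1.32068448e+00, -6.65804866e-02]), 'qd': array([-0.00148219, -0.00129484,  0.00052144,  0.00063909, -0.00028677,
        0.00086408]), 'effort': array([-1.67946786e-03, -5.31650484e+01, -3.52908325e+01,  7.08138105e-02,
        2.11320055e-02, -3.50615119e-05]), 'eef_pos': array([235.16678884, 497.1763822 , 404.6570443 ]), 'eef_rot': array([ 3.14156310e+00, -7.42870242e-06,  2.69975438e+00]), 'wrist_force': array([-0.18944364, -0.57142047, -0.08220323]), 'moment': array([-5.92992179e-02,  8.79726398e-05,  3.65553672e-02]), 'finger_force': 0.0, 'finger_gap': 93.97880007193098}
```

View pics/top0.png

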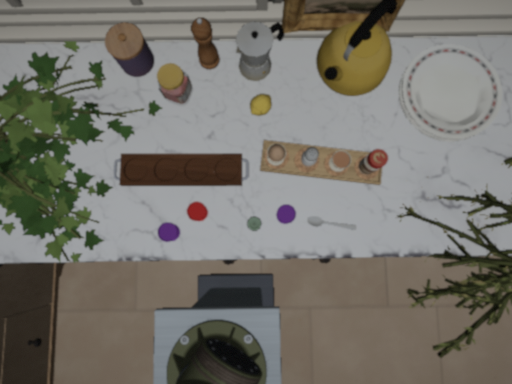

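View pics/side0.png

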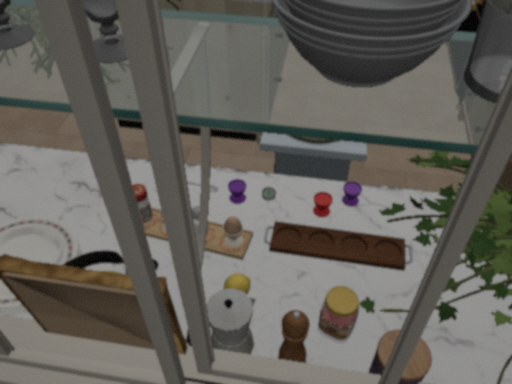

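Row on the tray from robot left, in the top picture: full egg cup (277,154), salt (311,156), empty egg cup (340,160), spice jar (376,160). Caddy is at (182,169). Look-alikes: purple cups (168,232) and (286,214), red cup (197,211), green thing (254,223), jar (173,83), mill (205,45). I choose the four on the tray, and check them with a crop and fits.

```bash
python3 - <<'E'
from h import *
im=cv2.imread("pics/top0.png"); cv2.imwrite("pics/crop0.png",cv2.resize(im[130:245,105:395],(798,316),interpolation=cv2.INTER_CUBIC))
w=np.load("top0.npy"); s=np.load("side0.npy")
U=np.indices((384,512))
def rect(p): 
    r=cv2.minAreaRect(p[:,:2].astype(np.float32)); return r
def sel(u0,u1,v0,v1,z0,z1):
    q=w[v0:v1,u0:u1].reshape(-1,3); return q[(q[:,2]>z0)&(q[:,2]<z1)]
p=sel(110,252,148,192,11,30); 
print("caddy all",rect(p), np.median(p[:,2]))
q=sel(118,245,148,192,14,22); print("caddy top",rect(q))
t=sel(256,390,136,190,6,20); print("tray",rect(t))
for n,u0,u1,v0,v1,z0 in [("full",266,290,142,168,70),("salt",300,322,145,168,85),("empty",328,352,148,174,48),("spice",362,392,145,175,108)]:
    a=sel(u0,u1,v0,v1,z0,140); c,r=cv2.minEnclosingCircle(a[:,:2].astype(np.float32)); print(n,np.round(c),round(r),a[:,2].max().round(),len(a),a.mean(0).round(1))
f=s.reshape(-1,3); g=f[(f[:,2]>130)&(f[:,0]>200)&(f[:,0]<1200)]
for x0 in range(200,1200,100):
    h=g[(g[:,0]>=x0)&(g[:,0]<x0+100)]
    if len(h): print(x0,len(h),h.min(0).round(),h.max(0).round())
f=w.reshape(-1,3); g=f[(f[:,2]>130)&(f[:,0]>250)]
for y0 in range(-700,800,100):
    h=g[(g[:,1]>=y0)&(g[:,1]<y0+100)]
    if len(h): print("y",y0,len(h),h.min(0).round(),h.max(0).round())
E
```

```text
caddy all ((510.7440185546875, 98.03926086425781), (92.77635955810547, 363.7258605957031), 0.7532556653022766) 19.007999418739644
caddy top ((510.8605651855469, 93.90630340576172), (333.6558532714844, 84.02682495117188), 89.11077117919922)
tray ((534.27099609375, -270.6885070800781), (334.03314208984375, 124.36383056640625), 86.65094757080078)
full [ 540. -157.] 20 96.0 206 [ 536.7 -155.9   84.9]
salt [ 529. -241.] 17 106.0 155 [ 527.1 -239.8   97.8]
empty [ 521. -320.] 25 64.0 293 [ 521.7 -320.9   56.8]
spice [ 509. -394.] 23 123.0 296 [ 509.1 -392.8  118.6]
200 49 [ 238. -353.  437.] [ 250. -320.  462.]
300 500 [303. 234. 138.] [400. 370. 235.]
400 535 [400. 257. 130.] [498. 457. 242.]
500 1879 [504. 160. 144.] [599. 443. 270.]
600 4816 [ 601. -423.  130.] [700. 411. 637.]
700 18978 [ 700. -401.  130.] [800. 321. 736.]
800 44838 [ 800. -458.  130.] [900. 208. 761.]
900 35163 [ 900. -485.  130.] [959. 190. 784.]
y -600 129 [ 250. -562.  231.] [ 287. -537.  291.]
y -500 1198 [ 251. -472.  131.] [ 876. -400.  548.]
y -400 4237 [ 250. -400.  130.] [ 878. -300.  621.]
y -300 707 [ 707. -300.  130.] [ 877. -200.  207.]
y -200 1015 [ 724. -200.  130.] [ 909. -101.  394.]
y -100 718 [ 758. -100.  130.] [911.  -0. 169.]
y 0 675 [796.   0. 130.] [912.  99. 194.]
y 100 584 [539. 101. 130.] [914. 200. 225.]
y 200 3145 [306. 200. 130.] [916. 300. 285.]
y 300 5797 [318. 300. 130.] [918. 400. 294.]
y 400 2787 [377. 400. 130.] [919. 500. 251.]
y 500 65 [894. 500. 130.] [917. 523. 136.]
```

View pics/crop0.png

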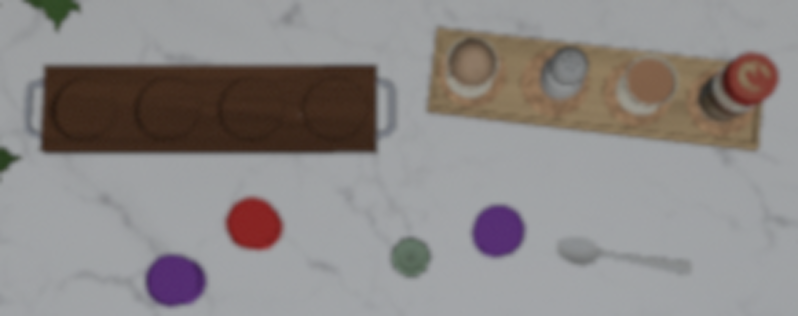

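The crop confirms the row from left: egg cup with egg (470,60), salt (565,70), open brown-topped cream cup (650,85), red-capped jar (750,80). The purple and red cups stand off the tray.

Tray is centred at about (523,-279) with θ≈-0.13. Caddy is at about (508,93) with θ≈-0.013. Wells, right to left: y≈-27, 53, 133, 213. Grasp across the row (yaw≈1.44); I go up first to clear the leaves.

```bash
python3 -m creep '{"slide":[[0,0,6],[0,0,5],[2,-5.8,0],[2,-5.8,0],[2,-5.8,0],[2,-5.8,0],[2.5,-5.6,0],[2.5,-5.6,0]],"turn":[-0.15,-0.15,-0.16,-0.16,-0.16,-0.16,-0.16,-0.16],"claw":[1,1,1,1,1,1,1,1]}' 20
```

```text
clock: 1.9
eef_pos: [365.3, 151.3, 515.0]
eef_rot: [3.141, -0.0, 1.435]
wrist_force: [1.8, -0.4, 0.2]
finger_gap: 94.2
finger_force: 0.0
```

```bash
python3 -m creep '{"slide":[[2.9,-5.2,-1.6],[2.9,-5.2,-1.6],[2.9,-5.2,-1.6],[2.9,-5.2,-1.6],[2.9,-5.2,-1.6],[2.9,-5.2,-1.6],[0,0,0]],"turn":[0,0,0,0,0,0,0],"claw":[1,1,1,1,1,1,1]}'
cat >> h.py <<'E'
def wcloud(depth,cal):
    K=np.array(cal["intrinsics"]);P=np.array(cal["pose"])
    v,u=np.mgrid[0:384,0:512]
    a=(u-K[0,2])/K[0,0];b=(v-K[1,2])/K[1,1]
    r=np.hypot(a,b)+1e-9; t=np.tan(np.minimum(r,1.5))/r
    c=np.stack([a*t*depth,-b*t*depth,-depth,np.ones_like(depth)],-1)
    w=(c@P.T)[...,:3]; w[(depth==0)|(r>1.4)]=np.nan
    return w
def look(name):
    cal=manip.calibration("wrist"); p,d=manip.camera("wrist")
    cv2.imwrite(f"pics/{name}.png",p[...,::-1]); return p,wcloud(d,cal)
def objs(w,names):
    for q in names:
        for r in manip.cut_out(q,"wrist")[:3]:
            a=w[r["mask"]]; a=a[~np.isnan(a[:,0])]
            if len(a)<10: continue
            top=a[a[:,2]>np.percentile(a[:,2],97)-25]
            c,R=cv2.minEnclosingCircle(top[:,:2].astype(np.float32))
            print(q,round(r["score"],2),np.round(r["position"]),"circ",np.round(c),round(R),"med",np.median(top,0).round(),"z",np.percentile(a[:,2],[5,97]).round())
E
python3 - <<'E'
from h import *
p,w=look("w1"); np.save("w1.npy",w)
objs(w,["egg_cup_full_mid","salt_mid","egg_cup_empty_mid","spice_mid","caddy","tray"])
E
```

```text
clock: 2.78
eef_pos: [540.0, -161.7, 416.0]
eef_rot: [-3.138, -0.001, 1.436]
wrist_force: [-0.1, -0.0, -0.3]
finger_gap: 94.3
finger_force: 0.0
egg_cup_full_mid 0.63 [256. 173.] circ [ 539. -157.] 21 med [ 539. -154.   85.] z [15. 93.]
salt_mid 0.77 [257. 248.] circ [ 528. -241.] 17 med [ 529. -236.   98.] z [ 33. 102.]
egg_cup_empty_mid 0.92 [126.  41.] circ [395.  46.] 25 med [395.  45.  44.] z [ 3. 48.]
egg_cup_empty_mid 0.69 [143. 203.] circ [ 385. -180.] 25 med [ 385. -179.   44.] z [ 3. 49.]
egg_cup_empty_mid 0.68 [256. 307.] circ [ 518. -333.] 20 med [ 516. -338.   56.] z [15. 60.]
spice_mid 0.87 [257. 324.] circ [ 516. -265.] 125 med [ 512. -375.   55.] z [18. 69.]
spice_mid 0.69 [255. 305.] circ [ 517. -332.] 20 med [ 516. -338.   56.] z [14. 60.]
caddy 0.61 [215.  53.] circ [496.   1.] 92 med [506.  -1.  17.] z [ 8. 20.]
caddy 0.16 [242. 316.] circ [ 505. -381.] 45 med [ 491. -388.   13.] z [11. 20.]
tray 0.7 [253. 207.] circ [ 522. -272.] 157 med [ 534. -206.   10.] z [ 9. 16.]
```

View pics/w1.png

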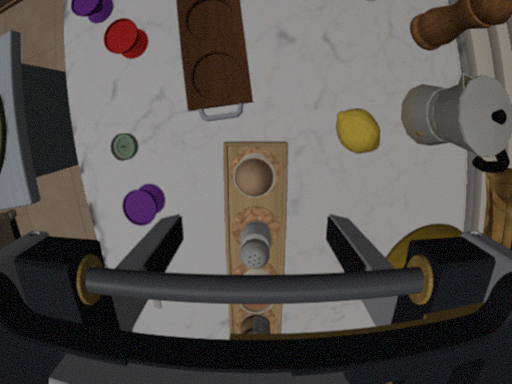

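Wrist picture: egg at (256,173), salt (256,248), caddy's near end at the top (215,75), and the row runs vertically, so the yaw is right. Descending on the full cup.

```bash
python3 -m creep '{"slide":[[0,0.4,-5],[0,0,-5],[0,0,-5],[0,0,-3.6],[0,0,0],[0,0,0],[0,0,0],[0,0,0]],"turn":[0,0,0,0,0,0,0,0],"claw":[1,1,1,1,1,0,0,0]}' 20
python3 -m creep '{"slide":[[0,0,0],[0,0,0],[0,0,2],[0,0,2]],"turn":[0,0,0,0],"claw":[0,0,0,0]}'
```

```text
clock: 4.12
eef_pos: [539.3, -154.8, 233.8]
eef_rot: [3.14, 0.0, 1.44]
wrist_force: [0.3, 0.6, 0.2]
finger_gap: 67.4
finger_force: 0.0
clock: 4.62
eef_pos: [539.1, -154.8, 272.9]
eef_rot: [-3.141, -0.0, 1.44]
wrist_force: [-0.1, -0.3, -1.1]
finger_gap: 47.1
finger_force: 20.0
```

```bash
python3 -m creep '{"slide":[[0,0,5],[0,0,5]],"turn":[0,0],"claw":[0,0]}'
python3 - <<'E'
from h import *
p,w=look("w2"); np.save("w2.npy",w)
objs(w,["egg_cup_full_mid","salt_mid"]); s=manip.read_state(); print(s["eef_pos"],s["wrist_force"],s["finger_gap"])
E
```

```text
clock: 4.88
eef_pos: [539.0, -154.8, 373.8]
eef_rot: [-3.141, -0.0, 1.44]
wrist_force: [0.4, -0.2, -0.8]
finger_gap: 47.6
finger_force: 20.0
[ 539.17027618 -154.83828311  374.83819143] [-0.19975503  0.87577791 -2.1600504 ] 47.29941588479052
```

View pics/w2.png

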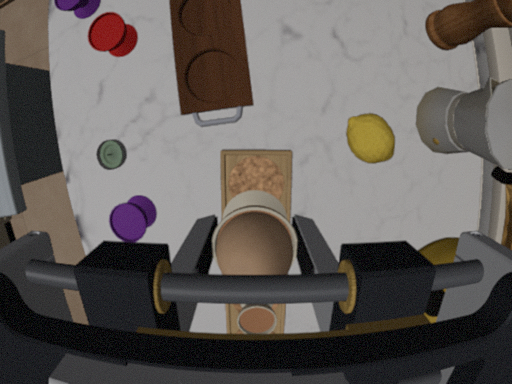

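The cup with egg is held at (255,240) and its mat is empty. Checking how high the grip sits, and how it hangs.

```bash
python3 - <<'E'
from h import *
w=np.load("w2.npy")
a=w[190:272,215:295].reshape(-1,3); a=a[a[:,2]>120]
print(len(a),np.percentile(a[:,2],[2,50,90,99]).round(1)); t=a[a[:,2]>np.percentile(a[:,2],99)-10]; print(t.mean(0).round(1),cv2.minEnclosingCircle(t[:,:2].astype(np.float32)))
# rim: row profile down the centre column
for v in range(186,272,6): print(v,w[v,255].round(),w[v,235].round(),w[v,275].round())
E
```

```text
5566 [155.7 216.8 230.7 234. ]
[ 538.8 -149.6  229. ] ((538.0205688476562, -156.40614318847656), 15.935256004333496)
186 [ 538. -163.   13.] [ 514. -160.   12.] [ 561. -166.   12.]
192 [ 541. -136.  156.] [ 513. -168.   12.] [ 560. -174.   12.]
198 [ 541. -140.  158.] [ 527. -138.  157.] [ 554. -142.  155.]
204 [ 540. -143.  161.] [ 526. -142.  158.] [ 554. -146.  156.]
210 [ 541. -137.  197.] [ 530. -134.  199.] [ 552. -138.  197.]
216 [ 541. -136.  208.] [ 529. -139.  197.] [ 551. -141.  197.]
222 [ 541. -138.  214.] [ 530. -138.  209.] [ 551. -141.  208.]
228 [ 540. -140.  217.] [ 530. -139.  215.] [ 550. -142.  214.]
234 [ 540. -141.  222.] [ 530. -141.  218.] [ 550. -144.  218.]
240 [ 540. -143.  225.] [ 530. -143.  222.] [ 549. -145.  223.]
246 [ 540. -145.  227.] [ 530. -144.  226.] [ 549. -147.  225.]
252 [ 540. -147.  230.] [ 530. -147.  227.] [ 549. -149.  227.]
258 [ 539. -149.  232.] [ 530. -149.  229.] [ 548. -151.  229.]
264 [ 539. -152.  232.] [ 529. -152.  230.] [ 548. -154.  231.]
270 [ 539. -154.  234.] [ 529. -154.  232.] [ 548. -157.  231.]
```

```bash
python3 - <<'E'
from h import *
for f in ["w1.npy","w2.npy","top0.npy"]:
    w=np.load(f).reshape(-1,3)
    for y in [-27,53,133,213]:
        a=w[(np.hypot(w[:,0]-508,w[:,1]-y)<38)&(w[:,2]<13.5)&(w[:,2]>3)]
        if len(a)>30:
            c,R=cv2.minEnclosingCircle(a[:,:2].astype(np.float32)); print(f,y,len(a),np.round(c,1),round(R,1),a.mean(0).round(1))
    a=w[(np.abs(w[:,1]-93)<152)&(abs(w[:,0]-508)<70)&(w[:,2]>14)&(w[:,2]<25)]
    print(cv2.minAreaRect(a[:,:2].astype(np.float32)),np.median(a[:,2]))
E
```

```text
w1.npy -27 1665 [506.6 -28. ] 30.8 [506.3 -27.6   8.7]
w1.npy 53 1440 [507.4  52.6] 30.7 [507.1  53.    8.7]
((507.1408386230469, 13.981449127197266), (146.73585510253906, 85.03755187988281), 89.19669342041016) 18.543229260504063
w2.npy -27 2097 [506.3 -27.8] 30.8 [506.3 -27.8   8.7]
w2.npy 53 1487 [507.4  52.9] 30.6 [506.1  49.3   8.7]
((507.05230712890625, 7.875347137451172), (134.71998596191406, 84.83074951171875), 89.0804214477539) 18.582569131784567
top0.npy -27 395 [509.8 -27.3] 30.2 [510.5 -27.2   9.3]
top0.npy 53 396 [511.8  53.8] 30.5 [511.4  53.6   9.5]
top0.npy 133 391 [512.3 133.6] 30.3 [512.6 133.8   9.5]
top0.npy 213 391 [506.9 214. ] 36.4 [513.7 214.5   9.5]
((510.6847229003906, 93.84029388427734), (302.5134582519531, 84.37678527832031), 89.12674713134766) 19.42444278599646
```

```bash
python3 -m creep '{"slide":[[-0.8,3.2,0],[-0.8,3.2,0],[-0.8,3.2,0],[-0.8,3.3,-3],[0,0,-4],[0,0,-4],[0,0,-2],[0,0,0]],"turn":[0.04,0.04,0.04,0,0,0,0,0],"claw":[0,0,0,0,0,0,0,0]}'
```

```text
clock: 6.02
eef_pos: [506.5, -25.7, 240.3]
eef_rot: [-3.137, -0.001, 1.56]
wrist_force: [-0.1, 0.6, -1.4]
finger_gap: 47.1
finger_force: 20.0
```

```bash
python3 -m creep '{"slide":[[0,0,-0.7],[0,0,-0.3],[0,0,0],[0,0,0]],"turn":[0,0,0,0],"claw":[0,0,0,0]}'
```

```text
clock: 6.52
eef_pos: [507.2, -25.8, 233.0]
eef_rot: [3.141, 0.0, 1.56]
wrist_force: [-0.7, 0.0, -2.3]
finger_gap: 47.3
finger_force: 20.0
```

```bash
python3 -m creep '{"slide":[[0,0,-0.2],[0,0,0],[0,0,0]],"turn":[0,0,0],"claw":[0,0,0]}';python3 -m creep '{"slide":[[0,0,-0.1],[0,0,0]],"turn":[0,0],"claw":[0,0]}'
```

```text
clock: 6.9
eef_pos: [507.2, -25.8, 230.6]
eef_rot: [-3.142, -0.0, 1.56]
wrist_force: [-0.0, -0.3, -0.8]
finger_gap: 47.5
finger_force: 20.0
clock: 7.15
eef_pos: [507.1, -25.8, 229.6]
eef_rot: [-3.141, -0.0, 1.56]
wrist_force: [-0.8, -0.0, -1.3]
finger_gap: 47.7
finger_force: 20.0
```

```bash
python3 -m creep '{"slide":[[0,0,-0.1],[0,0,0],[0,0,0],[0,0,0],[0,0,0],[0,0,3],[0,0,5],[0,0,6]],"turn":[0,0,0,0,0,0,0,0],"claw":[0,0,0.6,1,1,1,1,1]}'
```

```text
clock: 8.15
eef_pos: [506.9, -25.8, 369.7]
eef_rot: [-3.14, -0.0, 1.56]
wrist_force: [1.0, -0.1, 0.7]
finger_gap: 93.8
finger_force: 0.0
```

```bash
python3 -m creep '{"slide":[[0.5,-5.3,1],[0.5,-5.3,1],[0.5,-5.3,1],[0.6,-5.5,1],[0,0,0]],"turn":[-0.04,-0.04,-0.04,0,0],"claw":[1,1,1,1,1]}'
python3 - <<'E'
from h import *
p,w=look("w3"); np.save("w3.npy",w); print(manip.read_state()["eef_pos"])
objs(w,["egg_cup_full_mid","salt_mid","egg_cup_empty_mid","spice_mid"])
E
```

```text
clock: 8.78
eef_pos: [527.9, -242.8, 408.8]
eef_rot: [3.141, 0.0, 1.436]
wrist_force: [-1.4, -0.2, -1.2]
finger_gap: 94.2
finger_force: 0.0
[ 527.95286032 -241.03517717  408.31276255]
egg_cup_full_mid 0.56 [212.  13.] circ [506. -31.] 21 med [506. -43.  74.] z [11. 84.]
salt_mid 0.76 [257. 177.] circ [ 527. -241.] 17 med [ 528. -239.   99.] z [ 48. 102.]
egg_cup_empty_mid 0.95 [255. 239.] circ [ 519. -321.] 25 med [ 519. -322.   56.] z [15. 61.]
egg_cup_empty_mid 0.59 [134. 143.] circ [ 385. -179.] 25 med [ 384. -179.   44.] z [ 3. 48.]
egg_cup_empty_mid 0.37 [131.   1.] circ [389.  29.] 15 med [390.  26.   3.] z [2. 6.]
spice_mid 0.96 [256. 316.] circ [ 508. -393.] 22 med [ 509. -386.  119.] z [ 23. 120.]
```

View pics/w3.png

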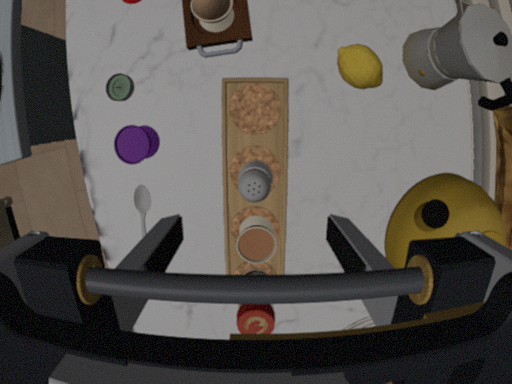

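The egg cup stands in the first well, at (212,13); the salt (256,183) lies right under the hand. Descending on it.

```bash
python3 -m creep '{"slide":[[0,0,-5],[0,0,-5],[0,0,-4],[0,0,-2.6],[0,0,0],[0,0,0],[0,0,0],[0,0,0]],"turn":[0,0,0,0,0,0,0,0],"claw":[1,1,1,1,1,0,0,0]}' 20
python3 -m creep '{"slide":[[0,0,0],[0,0,0],[0,0,0],[0,0,0]],"turn":[0,0,0,0],"claw":[0,0,0,0]}'
```

```text
clock: 10.02
eef_pos: [528.3, -239.8, 243.5]
eef_rot: [3.14, 0.0, 1.44]
wrist_force: [-0.1, 0.4, -0.1]
finger_gap: 67.5
finger_force: 0.0
clock: 10.52
eef_pos: [528.2, -239.8, 242.7]
eef_rot: [-3.142, 0.0, 1.44]
wrist_force: [-1.4, 0.6, 1.4]
finger_gap: 40.3
finger_force: 19.8
```

```bash
python3 -m creep '{"slide":[[0,0,3],[0,0,4],[0,0,5],[0,0,0]],"turn":[0,0,0,0],"claw":[0,0,0,0]}'
python3 - <<'E'
from h import *
p,w=look("w4"); s=manip.read_state(); print(s["eef_pos"],s["finger_gap"])
objs(w,["salt_mid"])
a=w.reshape(-1,3); a=a[(abs(a[:,0]-528)<14)&(abs(a[:,1]+241)<22)&(a[:,2]>120)]
print(len(a),np.percentile(a[:,2],[2,50,99]).round(1)); t=a[a[:,2]>np.percentile(a[:,2],99)-8]; print(t.mean(0).round(1),cv2.minEnclosingCircle(t[:,:2].astype(np.float32)))
E
```

```text
clock: 11.02
eef_pos: [528.3, -239.9, 366.4]
eef_rot: [3.136, 0.002, 1.44]
wrist_force: [1.3, -1.0, -1.7]
finger_gap: 41.0
finger_force: 19.7
[ 528.12229258 -239.76752268  363.70042493] 40.610427934705534
salt_mid 0.74 [254. 239.] circ [ 526. -242.] 17 med [ 528. -233.  220.] z [165. 225.]
5399 [155.7 220.2 306. ]
[ 538.3 -219.4  303. ] ((532.8360595703125, -219.48745727539062), 9.160326957702637)
```

View pics/w4.png

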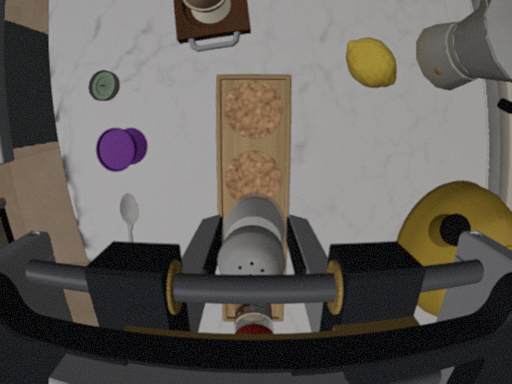

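The salt is held upright at (253,245), and its foot is as high as expected. On to the second well.

```bash
python3 -m creep '{"slide":[[-0.4,5.9,0],[-0.4,5.9,0],[-0.4,5.9,0],[-0.4,5.9,0],[-0.5,5.8,0],[0,0,-5],[0,0,-5],[0,0,0]],"turn":[0.04,0.04,0.04,0,0,0,0,0],"claw":[0,0,0,0,0,0,0,0]}'
python3 -m creep '{"slide":[[0,0,-1.3],[0,0,0]],"turn":[0,0],"claw":[0,0]}'
```

```text
clock: 12.12
eef_pos: [506.1, 54.2, 258.8]
eef_rot: [-3.133, 0.0, 1.56]
wrist_force: [0.9, -0.7, -0.0]
finger_gap: 40.7
finger_force: 19.7
clock: 12.38
eef_pos: [507.3, 54.0, 250.0]
eef_rot: [3.141, -0.0, 1.559]
wrist_force: [-0.4, 0.7, -0.4]
finger_gap: 40.5
finger_force: 19.7
```

```bash
python3 -m creep '{"slide":[[0,0,-0.7],[0,0,-0.3],[0,0,0],[0,0,0]],"turn":[0,0,0,0],"claw":[0,0,0,0]}'
python3 -m creep '{"slide":[[0,0,-0.1],[0,0,0],[0,0,0]],"turn":[0,0,0],"claw":[0,0,0]}'
```

```text
clock: 12.88
eef_pos: [507.2, 54.2, 239.9]
eef_rot: [3.141, 0.0, 1.56]
wrist_force: [0.3, 0.1, -0.9]
finger_gap: 40.6
finger_force: 19.7
clock: 13.25
eef_pos: [507.2, 54.2, 238.7]
eef_rot: [3.142, -0.0, 1.56]
wrist_force: [1.1, -0.6, -0.7]
finger_gap: 40.2
finger_force: 19.7
```

```bash
python3 -m creep '{"slide":[[0,0,0],[0,0,0],[0,0,0],[0,0,0],[0,0,2],[0,0,5],[0,0,6],[0,0,3]],"turn":[0,0,0,0,0,0,0,0],"claw":[0.6,1,1,1,1,1,1,1]}'
python3 -m creep '{"slide":[[0.2,-6.2,0],[0.2,-6.2,0],[0.2,-6.2,0],[0.2,-6.2,0],[0.2,-6.2,0],[0.2,-6.4,0],[0,0,0]],"turn":[-0.04,-0.04,-0.04,0,0,0,0],"claw":[1,1,1,1,1,1,1]}'
python3 - <<'E'
from h import *
p,w=look("w5"); print(manip.read_state()["eef_pos"])
objs(w,["egg_cup_empty_mid","spice_mid"])
E
```

```text
clock: 14.25
eef_pos: [507.0, 54.2, 401.9]
eef_rot: [3.138, -0.0, 1.56]
wrist_force: [0.2, -0.6, -1.2]
finger_gap: 93.6
finger_force: 0.0
clock: 15.12
eef_pos: [518.4, -321.7, 397.7]
eef_rot: [-3.141, -0.0, 1.436]
wrist_force: [0.5, -0.3, -0.6]
finger_gap: 94.0
finger_force: 0.0
[ 518.71811015 -319.69854174  397.91305215]
egg_cup_empty_mid 0.95 [130.  78.] circ [ 384. -180.] 25 med [ 384. -180.   44.] z [ 2. 49.]
egg_cup_empty_mid 0.9 [256. 182.] circ [ 519. -321.] 24 med [ 519. -321.   56.] z [16. 61.]
egg_cup_empty_mid 0.55 [255. 137.] circ [ 511. -277.] 168 med [ 527. -270.   10.] z [ 9. 16.]
spice_mid 0.89 [255. 250.] circ [ 514. -349.] 56 med [ 510. -385.  119.] z [ 27. 120.]
```

```bash
python3 -m creep '{"slide":[[0,-0.1,-5],[0,0,-5],[0,0,-4],[0,0,-2.8],[0,0,0],[0,0,0],[0,0,0],[0,0,0]],"turn":[0,0,0,0,0,0,0,0],"claw":[1,1,1,1,1,0,0,0]}' 20
python3 -m creep '{"slide":[[0,0,0],[0,0,0],[0,0,0],[0,0,0]],"turn":[0,0,0,0],"claw":[0,0,0,0]}'
```

```text
clock: 16.27
eef_pos: [519.2, -319.3, 231.6]
eef_rot: [3.14, 0.001, 1.44]
wrist_force: [-0.5, -0.5, -0.4]
finger_gap: 67.7
finger_force: 0.0
clock: 16.77
eef_pos: [519.1, -319.3, 230.8]
eef_rot: [3.141, 0.0, 1.44]
wrist_force: [-0.1, 0.1, 2.1]
finger_gap: 47.4
finger_force: 20.0
```

```bash
python3 -m creep '{"slide":[[0,0,4],[0,0,5],[0,0,5],[0,0,0]],"turn":[0,0,0,0],"claw":[0,0,0,0]}'
python3 -m creep '{"slide":[[-0.1,5.7,0],[-0.1,5.7,0],[-0.1,5.7,0],[-0.1,5.7,0],[-0.1,5.7,0],[-0.1,5.7,0],[-0.2,5.7,0],[-0.2,5.4,0]],"turn":[0.04,0.04,0.04,0,0,0,0,0],"claw":[0,0,0,0,0,0,0,0]}'
python3 -m creep '{"slide":[[0,0,-5],[0,0,-4],[0,0,-4],[0,0,0],[0,0,0]],"turn":[0,0,0,0,0],"claw":[0,0,0,0,0]}'
```

```text
clock: 17.27
eef_pos: [519.2, -319.3, 374.6]
eef_rot: [3.136, 0.003, 1.44]
wrist_force: [-0.6, 0.5, -1.4]
finger_gap: 47.2
finger_force: 20.0
clock: 18.27
eef_pos: [508.6, 135.6, 369.4]
eef_rot: [-3.14, 0.0, 1.56]
wrist_force: [1.1, -0.4, -0.8]
finger_gap: 47.3
finger_force: 20.0
clock: 18.9
eef_pos: [509.4, 133.7, 241.6]
eef_rot: [3.141, -0.0, 1.56]
wrist_force: [-0.5, 0.1, 0.1]
finger_gap: 47.0
finger_force: 20.0
```

```bash
python3 -m creep '{"slide":[[0,0,-0.7],[0,0,-0.5],[0,0,-0.1],[0,0,0],[0,0,0]],"turn":[0,0,0,0,0],"claw":[0,0,0,0,0]}'
python3 -m creep '{"slide":[[0,0,-0.1],[0,0,0],[0,0,0]],"turn":[0,0,0],"claw":[0,0,0]}'
```

```text
clock: 19.52
eef_pos: [509.2, 133.7, 227.8]
eef_rot: [3.141, -0.0, 1.56]
wrist_force: [0.6, 0.4, -0.3]
finger_gap: 47.1
finger_force: 20.0
clock: 19.9
eef_pos: [509.2, 133.7, 226.8]
eef_rot: [3.141, -0.0, 1.56]
wrist_force: [-1.3, -0.4, 0.9]
finger_gap: 47.5
finger_force: 20.0
```

```bash
python3 -m creep '{"slide":[[0,0,0],[0,0,0],[0,0,0],[0,0,0],[0,0,2],[0,0,5],[0,0,6],[0,0,4]],"turn":[0,0,0,0,0,0,0,0],"claw":[0.6,1,1,1,1,1,1,1]}'
python3 - <<'E'
from h import *
p,w=look("w6")
a=np.concatenate([w.reshape(-1,3),np.load("top0.npy").reshape(-1,3)])
b=a[(a[:,2]>60)&(a[:,2]<300)&(abs(a[:,0]-509)<130)&(a[:,1]>170)&(a[:,1]<330)]
for y in range(170,330,20):
    c=b[(b[:,1]>=y)&(b[:,1]<y+20)]
    if len(c): print(y,len(c),c.min(0).round(),c.max(0).round())
E
```

```text
clock: 20.9
eef_pos: [508.9, 133.7, 399.5]
eef_rot: [3.139, -0.001, 1.56]
wrist_force: [-0.2, -0.2, -0.6]
finger_gap: 94.2
finger_force: 0.0
170 2150 [536. 170. 188.] [592. 190. 222.]
190 1807 [550. 190. 197.] [594. 210. 274.]
210 1884 [550. 210. 218.] [594. 230. 271.]
230 2936 [379. 230. 148.] [594. 250. 259.]
250 5511 [379. 250. 145.] [615. 270. 267.]
270 2078 [379. 270. 184.] [611. 290. 281.]
290 451 [379. 290.  75.] [637. 310. 268.]
310 1144 [379. 310.  76.] [638. 330. 268.]
```

View pics/w6.png

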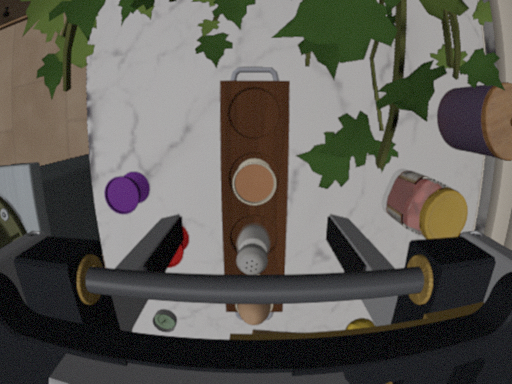

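Picture w6: full cup (253,305), salt (252,245) and empty cup (254,183) stand in their wells. The last well (255,112) has leaves beside it at (345,150), reaching into the gripper body's footprint. I look for a yaw that clears them.

```bash
python3 - <<'E'
from h import *
p,w=look("w7"); np.save("w7.npy",w)
s=np.load("side0.npy").reshape(-1,3)
a=np.concatenate([w[:212].reshape(-1,3),np.load("top0.npy").reshape(-1,3),s])
a=a[(a[:,2]>140)&(a[:,2]<330)&(np.hypot(a[:,0]-509,a[:,1]-213)<130)]
for y in range(100,330,20): # map of z max per cell
    print(y,[int(c[:,2].max()) if len(c:=a[(a[:,1]>=y)&(a[:,1]<y+20)&(a[:,0]>=x)&(a[:,0]<x+20)])>1 else 0 for x in range(400,640,20)])
for yaw in np.arange(0,3.14,0.1):
    d=np.array([np.sin(yaw),-np.cos(yaw)]); n=np.array([-d[1],d[0]])
    r=a[:,:2]-[509,212.6]; u=abs(r@d)-88.5; v=abs(r@n)-37.5
    g=np.maximum(u,v); m=a[:,2]>158
    print(round(yaw,2),round(g[m].min()),(g[m]<5).sum(),end=" | ")
E
```

```text
100 [0, 0, 0, 0, 0, 0, 0, 0, 0, 0, 0, 0]
120 [0, 0, 0, 0, 0, 0, 0, 0, 0, 0, 0, 0]
140 [0, 0, 0, 0, 0, 0, 0, 198, 0, 0, 0, 0]
160 [0, 0, 0, 0, 0, 0, 190, 198, 220, 210, 0, 0]
180 [0, 0, 0, 0, 0, 0, 0, 224, 224, 221, 0, 0]
200 [0, 0, 0, 0, 0, 0, 0, 226, 273, 274, 0, 0]
220 [0, 0, 0, 0, 0, 0, 0, 245, 248, 270, 0, 0]
240 [225, 0, 0, 0, 0, 217, 230, 240, 262, 246, 251, 0]
260 [241, 224, 0, 0, 0, 0, 229, 229, 262, 266, 274, 0]
280 [241, 226, 0, 0, 0, 0, 234, 257, 257, 274, 281, 0]
300 [220, 244, 247, 0, 0, 253, 245, 257, 258, 250, 0, 0]
320 [0, 244, 0, 0, 253, 251, 246, 257, 257, 246, 0, 0]
0.0 -28 3087 | 0.1 -24 2907 | 0.2 -21 2828 | 0.3 -23 2915 | 0.4 -27 3098 | 0.5 -31 3329 | 0.6 -35 3598 | 0.7 -37 3982 | 0.8 -37 4270 | 0.9 -37 4910 | 1.0 -37 5621 | 1.1 -37 6263 | 1.2 -37 6980 | 1.3 -37 7791 | 1.4 -37 8619 | 1.5 -34 9537 | 1.6 -32 10453 | 1.7 -30 11187 | 1.8 -31 11632 | 1.9 -36 11585 | 2.0 -37 11176 | 2.1 -37 10684 | 2.2 -37 10011 | 2.3 -37 8749 | 2.4 -37 7842 | 2.5 -37 7586 | 2.6 -37 7319 | 2.7 -37 6806 | 2.8 -37 5917 | 2.9 -36 4754 | 3.0 -33 3898 | 3.1 -29 3287 |
```

No yaw clears them fully. Yaw ≈0.2 with a high grip overlaps least, and the hand already passed through a leaf edge at the third well without force. I'll grip the jar high, turn in the air and come down in steps while watching the force.

```bash
python3 -m creep '{"slide":[[0,-5.9,0],[0,-5.9,0],[0,-5.9,0],[0,-5.9,0],[0,-5.9,0],[0,-5.9,0],[0,-5.9,0],[0,-5.9,0]],"turn":[-0.04,-0.04,-0.04,0,0,0,0,0],"claw":[1,1,1,1,1,1,1,1]}'
python3 -m creep '{"slide":[[0,-5.5,0],[0,0,0],[0,0,0]],"turn":[0,0,0],"claw":[1,1,1]}'
python3 - <<'E'
from h import *
p,w=look("w8"); print(manip.read_state()["eef_pos"])
objs(w,["spice_mid"])
E
```

```text
clock: 22.0
eef_pos: [508.8, -340.2, 395.5]
eef_rot: [-3.141, -0.001, 1.44]
wrist_force: [0.8, 0.7, 1.0]
finger_gap: 94.0
finger_force: 0.0
clock: 22.38
eef_pos: [509.2, -392.9, 395.6]
eef_rot: [-3.14, -0.001, 1.44]
wrist_force: [-0.7, 0.0, -0.7]
finger_gap: 94.1
finger_force: 0.0
[ 509.34828233 -392.42653584  396.09547896]
spice_mid 0.58 [255. 193.] circ [ 508. -394.] 23 med [ 509. -393.  119.] z [ 53. 120.]
```

```bash
python3 -m creep '{"slide":[[0,-0.1,-5],[0,0,-4],[0,0,-3.8],[0,0,0],[0,0,0],[0,0,0],[0,0,0],[0,0,0]],"turn":[0,0,0,0,0,0,0,0],"claw":[1,1,1,1,0,0,0,0]}' 25
python3 -m creep '{"slide":[[0,0,0],[0,0,0],[0,0,0],[0,0,0]],"turn":[0,0,0,0],"claw":[0,0,0,0]}'
python3 -m creep '{"slide":[[0,0,5],[0,0,5],[0,0,6],[0,0,0]],"turn":[0,0,0,0],"claw":[0,0,0,0]}'
python3 - <<'E'
from h import *
p,w=look("w9"); print(manip.read_state()["eef_pos"])
objs(w,["spice_mid"])
E
```

```text
clock: 23.48
eef_pos: [509.1, -394.3, 269.2]
eef_rot: [3.141, 0.0, 1.44]
wrist_force: [0.7, 0.2, -0.4]
finger_gap: 57.2
finger_force: 0.0
clock: 23.98
eef_pos: [509.1, -394.3, 268.7]
eef_rot: [3.142, 0.0, 1.44]
wrist_force: [-1.1, -0.3, 1.3]
finger_gap: 43.8
finger_force: 25.0
clock: 24.48
eef_pos: [508.9, -394.1, 433.7]
eef_rot: [3.135, 0.004, 1.44]
wrist_force: [0.2, 0.2, -1.8]
finger_gap: 44.0
finger_force: 25.0
[ 509.01733468 -394.14659821  430.21141926]
spice_mid 0.65 [254. 235.] circ [ 511. -389.] 25 med [ 511. -387.  284.] z [209. 285.]
```

View pics/w9.png

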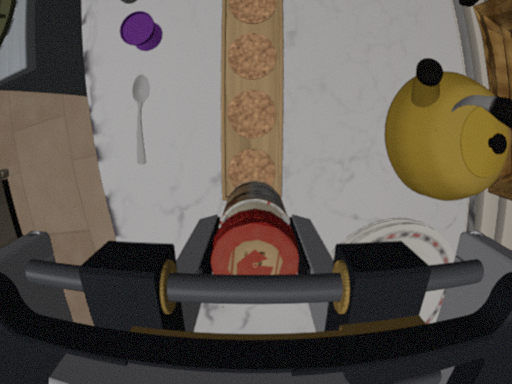

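The jar is held upright at (253,245) and its mat is clear. Carrying it over while turning to yaw 0.2.

```bash
python3 -m creep '{"slide":[[0,5.9,0],[0,5.9,0.5],[0,5.9,0.5],[0,5.9,0.5],[0,5.9,0.5],[0,5.9,0.5],[0,5.9,0.5],[0,5.9,0]],"turn":[-0.124,-0.124,-0.124,-0.124,-0.124,-0.124,-0.124,-0.124],"claw":[0,0,0,0,0,0,0,0]}'
python3 -m creep '{"slide":[[-0.1,5.9,0],[-0.1,5.9,0],[0,1.7,0],[0,0,0],[0,0,0]],"turn":[-0.124,-0.124,0,0,0],"claw":[0,0,0,0,0]}'
```

```text
clock: 25.58
eef_pos: [508.8, 79.6, 457.1]
eef_rot: [-3.141, 0.002, 0.444]
wrist_force: [1.2, 0.0, -1.7]
finger_gap: 44.1
finger_force: 25.0
clock: 26.2
eef_pos: [507.4, 211.5, 458.0]
eef_rot: [3.141, 0.001, 0.199]
wrist_force: [-0.5, -0.0, -1.1]
finger_gap: 44.1
finger_force: 25.0
```

```bash
python3 -m creep '{"slide":[[0,0.1,-4],[0,0,-3],[0,0,-2],[0,0,0]],"turn":[0,0,0,0],"claw":[0,0,0,0]}'
python3 -m creep '{"slide":[[0,0,-1],[0,0,-1],[0,0,0]],"turn":[0,0,0],"claw":[0,0,0]}'
python3 - <<'E'
from h import *
p,w=look("w10"); s=manip.read_state(); print(s["eef_pos"],s["wrist_force"],s["moment"])
E
```

```text
clock: 26.7
eef_pos: [507.3, 212.4, 367.5]
eef_rot: [3.141, 0.003, 0.198]
wrist_force: [-0.2, 0.4, -0.7]
finger_gap: 44.2
finger_force: 25.0
clock: 27.08
eef_pos: [507.0, 213.6, 348.0]
eef_rot: [3.141, 0.001, 0.2]
wrist_force: [-0.7, 0.3, -1.1]
finger_gap: 44.5
finger_force: 25.0
[507.12606994 213.69350532 348.53209874] [ 0.21769468  0.11215719 -0.276197  ] [-0.00806388  0.13205007 -0.02945156]
```

View pics/w10.png

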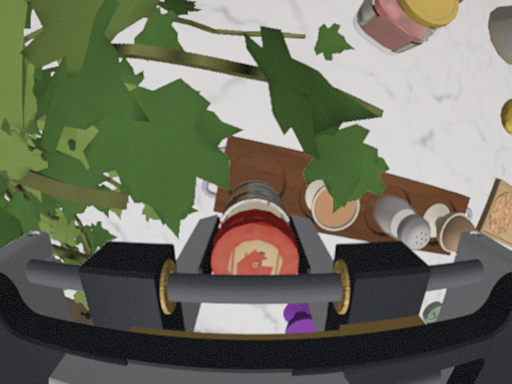

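The jar (253,240) hangs over the last well with leaves on both sides (180,150) and (340,165), and no force shows. Going on in small steps.

```bash
for i in 1; do python3 -m creep '{"slide":[[0,0,-1],[0,0,-1],[0,0,0]],"turn":[0,0,0],"claw":[0,0,0]}'; done; python3 -m creep '{"slide":[[0,0,-1],[0,0,-1],[0,0,0]],"turn":[0,0,0],"claw":[0,0,0]}'
```

```text
clock: 27.5
eef_pos: [507.0, 213.7, 327.6]
eef_rot: [3.141, 0.002, 0.2]
wrist_force: [0.1, -0.6, 0.4]
finger_gap: 44.2
finger_force: 25.0
clock: 27.88
eef_pos: [507.0, 213.7, 307.6]
eef_rot: [3.141, 0.002, 0.2]
wrist_force: [-0.1, 0.3, -0.7]
finger_gap: 44.2
finger_force: 25.0
```

```bash
python3 -m creep '{"slide":[[0,0,-1],[0,0,-1],[0,0,0]],"turn":[0,0,0],"claw":[0,0,0]}'
```

```text
clock: 28.25
eef_pos: [507.0, 213.7, 287.6]
eef_rot: [3.141, 0.002, 0.2]
wrist_force: [-0.2, -0.4, -0.6]
finger_gap: 43.9
finger_force: 25.0
```

```bash
python3 -m creep '{"slide":[[0.2,-0.1,-0.8],[0,0,-0.7],[0,0,-0.5],[0,0,0],[0,0,0]],"turn":[0,0,0,0,0],"claw":[0,0,0,0,0]}'
python3 -m creep '{"slide":[[0,0,-0.1],[0,0,-0.1],[0,0,0],[0,0,0]],"turn":[0,0,0,0],"claw":[0,0,0,0]}'
```

```text
clock: 28.88
eef_pos: [509.2, 212.7, 268.8]
eef_rot: [-3.142, -0.0, 0.2]
wrist_force: [-0.0, 0.3, -1.6]
finger_gap: 43.9
finger_force: 25.0
clock: 29.38
eef_pos: [509.1, 212.7, 266.7]
eef_rot: [-3.142, -0.0, 0.2]
wrist_force: [0.2, 0.6, -0.7]
finger_gap: 44.0
finger_force: 25.0
```

```bash
python3 -m creep '{"slide":[[0,0,-0.1],[0,0,-0.1],[0,0,0],[0,0,0]],"turn":[0,0,0,0],"claw":[0,0,0,0]}'
python3 -m creep '{"slide":[[0,0,0],[0,0,0],[0,0,0],[0,0,3],[0,0,5],[0,0,5],[0,0,5],[0,0,0]],"turn":[0,0,0,0,0,0,0,0],"claw":[0.6,0.75,0.75,0.75,0.75,0.75,0.75,0.75]}'
python3 -m creep '{"slide":[[-1,-5,0],[-1,-5,0],[-1,-5,0],[-1,-5,0],[0,0,0],[0,0,0]],"turn":[0.15,0.15,0.15,0.15,0.15,0],"claw":[1,1,1,1,1,1]}'
python3 - <<'E'
from h import *
p,w=look("w11"); p,d=manip.camera("side"); q,d2=manip.camera("top")
cv2.imwrite("pics/end.png",cv2.vconcat([cv2.resize(p[170:290,220:440],(660,360))[...,::-1],cv2.resize(q[130:200,100:260],(660,240))[...,::-1]]))
E
```

```text
clock: 29.88
eef_pos: [509.1, 212.7, 264.7]
eef_rot: [-3.142, -0.0, 0.2]
wrist_force: [-0.6, 0.3, 0.2]
finger_gap: 44.0
finger_force: 25.0
clock: 30.88
eef_pos: [508.9, 212.7, 448.5]
eef_rot: [-3.141, -0.007, 0.2]
wrist_force: [0.3, 0.8, 0.1]
finger_gap: 70.3
finger_force: 0.0
clock: 31.62
eef_pos: [469.0, 12.4, 443.9]
eef_rot: [-3.141, 0.0, 0.948]
wrist_force: [0.1, -0.0, 0.6]
finger_gap: 93.9
finger_force: 0.0
```

View pics/end.png

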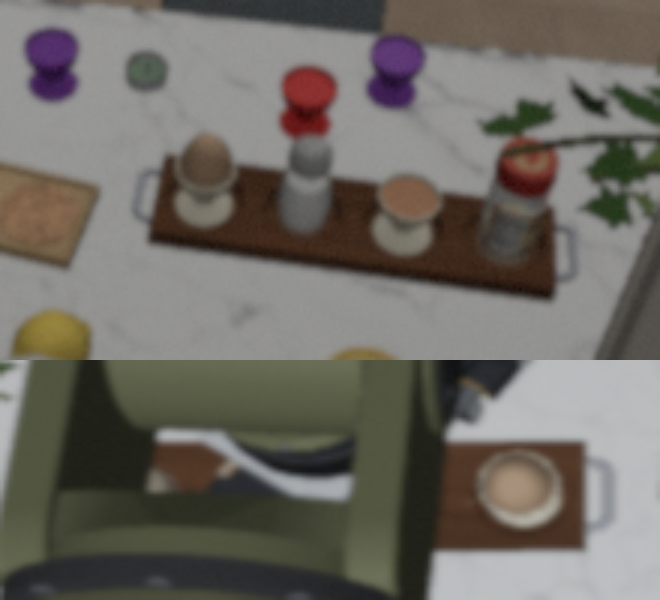

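View pics/w11.png

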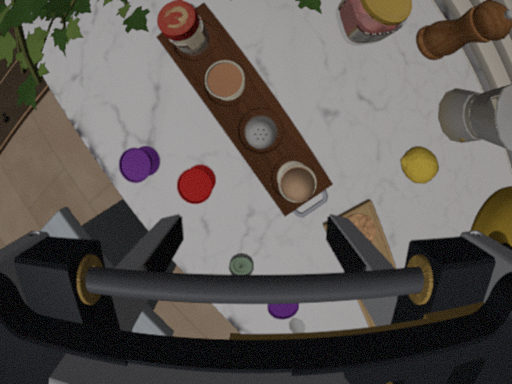

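Both pictures show all four upright in the caddy: egg cup with egg in the rightmost well, then salt, empty cup and spice jar. In the wrist view they are at (297,183), (261,133), (225,82) and (183,28). The hand is clear.

```bash
python3 -c "
from cell import manip
print(manip.sign_off())"
```

```text
the job is handed in; nothing more can be done
None
```

All four things stand upright and released in the caddy in reverse order (from the right: egg cup with egg, salt shaker, empty egg cup, spice jar), and the job is handed in at about 32 s on the robot's clock.

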